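# Put the small bronze in its canister and close it

### The job

The small bronze figure is finished: stand or lay it gently on the bottom of the wide steel canister, lowering it in rather than dropping it, and then, holding the lid by its knob, set the large lid on that canister so that it sits flat on the rim all round, to keep the grinding dust out. Leave the taller bronze figure where it stands.

Things in the scene. Friction and masses are not known exactly. Their poses are not given: they have to be found in the camera images.
- figure_mid (a point): the small bronze figure, loose, about 0.25 kg: a robed person upright on a round plinth 36 mm across and 6 mm high; 60 mm tall, robe nearly cylindrical, 28 to 31 mm across from 6 to 36 mm height, round head. This point: on its axis, 30 mm above its foot (half-way up), z up. Starts on the bench at the left or right end of the working area, the taller figure at the other.
- tall_figure_mid (a point): the taller bronze figure, a bystander of the same form: 96 mm tall, plinth 58 mm across, loose. This point: on its axis, 48 mm above its foot (half-way up), z up.
- canister_mouth (a point): the wide steel canister, open on top, fixed to the bench: 150 mm across outside, 144 mm inside, 84 mm high, inner floor 78 mm below the rim. This point: centre of the mouth at rim height, z up. A narrower open steel can (90 mm across, 70 mm high), not part of the work, stands beside it.
- lid_knob (a point): the large loose lid, 0.35 kg, knob up on the bench: disc 164 mm across, 4 mm thick; tapered plug below (10 mm deep, 132 to 120 mm across) fits loosely in the mouth; wooden knob 26 mm across, 10 to 45 mm above the disc. This point: on the knob's axis, 42 mm above the plug's bottom, 32 mm above the rim when the lid is on, z up. The smaller lid (102 mm across) is not needed.

How it is judged:
On the way, in this order (a step that is already met when the one before it is completed fails the run):
1. the small figure is lowered into the wide canister: its middle at least 30 mm below the rim, inside the wall, the gripper still by it (grasp point within 50 mm of its middle) (z of figure_mid in the frame of canister_mouth below -0.03 m and horizontal distance between figure_mid and canister_mouth below 0.07 m and distance between the grasp point and figure_mid below 0.05 m), for 0.1 s.
2. the large lid is set on the canister by its knob (grasp point within 60 mm of the knob), flat on the rim (horizontal distance between lid_knob and canister_mouth below 0.012 m and z of lid_knob in the frame of canister_mouth between 0.025 and 0.037 m and angle between lid_knob's own z axis and vertical below 0.07 rad and distance between the grasp point and lid_knob below 0.06 m), for 0.1 s.
At the end, for the whole second after the job is handed in: The small figure is inside the wide canister (its middle at least 30 mm below the rim, standing or lying), and the large lid is on that canister: knob within 12 mm of the canister's axis, its point 25 to 37 mm above the rim (32 mm when seated), tilted less than 4 degrees (z of figure_mid in the frame of canister_mouth between -0.085 and -0.03 m and horizontal distance between figure_mid and canister_mouth below 0.07 m and horizontal distance between lid_knob and canister_mouth below 0.012 m and z of lid_knob in the frame of canister_mouth between 0.025 and 0.037 m and angle between lid_knob's own z axis and vertical below 0.07 rad); the robot touches nothing.
It fails at once if the taller figure is moved by more than 30 mm or knocked over (distance of tall_figure_mid from where it was at the start of the episode above 0.03 m).
It also fails if it takes over 67 s, if anything falls off the work surface, if the arm or the gripper's body presses on something with over 40 N, if the wrist force passes 120 N, or if a joint passes its speed limit or range.

### The arm

A 7-joint arm with a two-finger parallel gripper is mounted at the origin on the work surface. World frame = base frame: x ahead of the robot, y to its left, z up, the work surface at z = 0. Lengths are in m, angles in rad, forces in N, time in s.
With the tool pointing down it reaches from about 0.4 to 0.85 m from the base axis. Payload 10.4 kg.
Tool frame: the origin (TCP) lies where the fingers leave the gripper's body, on its centre line; the fingertips stand 73 mm ahead of it and the grasp point (between the pads) lies 54 mm ahead of it; z points along the fingers, y is the line along which they close (so a half turn about z gives the same grasp; the last joint's range is limited). The gripper opens to 85 mm and grips with 20 to 120 N. Pads are 22 mm wide; open, the fingers measure 114 mm over their backs; the gripper's body (76 mm by 85 mm) begins 54 mm behind the grasp point. The pads swing forward as they close: fully open they stand 13 mm farther back than shut.
Start: joints at [-1.321, 0.332, -0.065, 1.46, 0.022, 1.35, -0.088], TCP at [0.168, 0.602, 0.304] pointing down, gripper open.
Joint ranges: [-2.6, 2.6], [-0.5, 2.12], [-1.47, 1.34], [0.16, 2.42], [-1.27, 4.41], [0.06, 2.06], [-2.6, 2.6]. Speed limits (rad/s): [2.22, 2.22, 2.79, 2.79, 3.14, 3.14, 3.14].

### API

Orientations are given as a unit quaternion [x, y, z, w].
In Python, from workcell import manip, camera gives the robot as it stands. The module is installed in compiled form; this text tells all that it offers.
- The arm moves only by the shell command python3 -m creep 'ROWS' [OPENING] [FORCE]. ROWS is JSON, a list of rows, each a list of 2 entries, a list of its own where there are three numbers: the shift along the tool's x, y, z in mm, then the turn about the tool's z in rad. In form: [[[tx, ty, tz], twist], ...]. A call has 1 to 5 rows; each row is the pose to reach, as a shift and turn from the pose commanded when the call began, along the tool's axes at that moment; what a row does not reach only later rows make up. A row lasts 1/12 s, in which the tool goes at most 41.7 mm and 7.16 degrees, less where a joint would pass 70% of its speed; a pose out of reach is approached as far as the arm can. A call with a gripper value outside its range is refused whole. OPENING is the opening, from 0 (shut) to 1 (fully open), set as the call begins (- or left out, the last holds). The fingers move at their own pace and stop on an object; FORCE is the grip in N (left out, the last holds). Time passes only in rows, so rows that repeat a pose let the fingers close. It gives the time, the measured TCP pose, the force, the opening and the grip force at its end, in the units of the state.
- manip.get_obs(): the state, without advancing time (a new reading comes with each control period).
- camera(name): name is "side" or "top" or "wrist"; returns a dict with "pixels" (480x640x3 uint8, red, green, blue), "z_map" (480x640 float32, m along the optical axis (not along the pixel's ray), 0 where there is no reading), "fx", "fy", "cx", "cy" (pixels), "extrinsics" (4x4, takes a point from world to camera coordinates). Camera axes: x right, y down, z forward; pixel columns grow to the right and rows downward; lengths in m; the calibration is good to about 2 mm. A picture is of the moment at which its call begins.
- manip.hand_in(): hands the job in; it is judged then, once.
The state is a dict: "clock": time; "joint_pos": joint angles; "joint_velocities": joint speeds; "tau": joint torques, N m; "position": TCP position; "ee_rot": TCP orientation; "ft_force": force on the tool from outside, world axes, zero at the start; "torque": the same for the moment, N m; "grip_width": opening from 0.0 (shut) to 1.0 (fully open); "grasp_force": force on a finger pad.
Only numpy, scipy, OpenCV 4.12 (cv2) and the standard library are available. Lean on these libraries where they do the work, as an engineer would, in place of code of your own. Each camera call takes 0.05 s, during which the arm holds its last target. There are 200 camera calls.

## Working session

There is one attempt and no reset: what is moved stays moved. The work goes in short steps, Python scripts to look and compute and a shell command to move; the robot and the scene stay as the last step left them, time stands still between calls to the robot, and variables do not carry over. Pictures are saved under pics/ and viewed, at most 10 in all, crops included, and the job is handed in when it is done.

```bash
mkdir -p pics; cat > h.py <<'E'
import numpy as np, cv2
from workcell import manip, camera
def pts(c):
    v,u=np.mgrid[0:480,0:640]; z=c["z_map"].astype(float)
    P=np.stack([(u-c["cx"])/c["fx"]*z,(v-c["cy"])/c["fy"]*z,z],-1)
    T=np.linalg.inv(c["extrinsics"]); W=P@T[:3,:3].T+T[:3,3]
    W[z==0]=np.nan; return W
def save(c,n): cv2.imwrite("pics/"+n,c["pixels"][...,::-1])
E
python3 - <<'E'
from h import *
c=camera("top"); save(c,"top0.png"); np.savez("top0.npz",W=pts(c),px=c["pixels"])
s=camera("side"); np.savez("side0.npz",W=pts(s),px=s["pixels"])
o=manip.get_obs(); print({k:np.round(v,3) for k,v in o.items()})
print(np.round(np.linalg.inv(c["extrinsics"]),3),c["fx"],c["fy"],c["cx"],c["cy"])
cv2.imwrite("pics/side0.png",s["pixels"][...,::-1])
E
```

```text
{'clock': np.float64(0.1), 'joint_pos': array([-1.321,  0.333, -0.065,  1.461,  0.022,  1.35 , -0.089]), 'joint_velocities': array([-0.001, -0.   , -0.001, -0.002, -0.002, -0.001, -0.   ]), 'tau': array([ 1.0000e-03, -6.2674e+01,  4.9000e-02, -3.9243e+01,  1.6000e-02,
        7.0000e-03,  0.0000e+00]), 'position': array([0.168, 0.602, 0.303]), 'ee_rot': array([ 0.136,  0.991, -0.001, -0.   ]), 'ft_force': array([-0.612, -0.239, -0.115]), 'torque': array([ 0.022, -0.022, -0.036]), 'grasp_force': np.float64(0.0), 'grip_width': np.float64(1.003)}
[[-2.000e-03 -9.920e-01  1.270e-01  4.380e-01]
 [-1.000e+00 -1.000e-03 -2.300e-02  2.100e-02]
 [ 2.300e-02 -1.270e-01 -9.920e-01  1.079e+00]
 [ 0.000e+00  0.000e+00  0.000e+00  1.000e+00]] 464.1555982744074 464.1555982744074 326.0712908883742 244.94414656914313
```

View pics/top0.png

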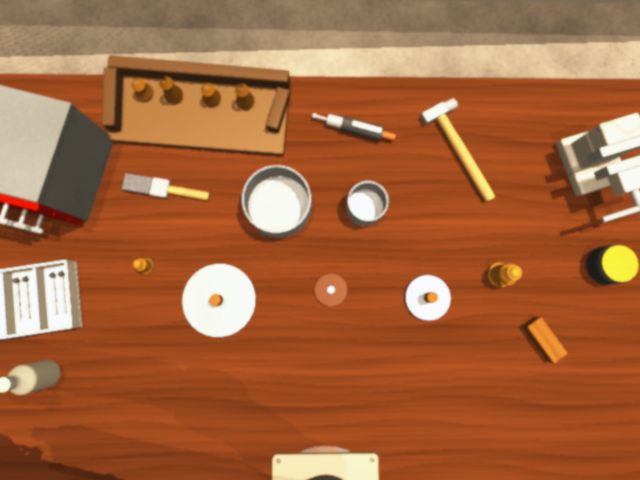

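View pics/side0.png

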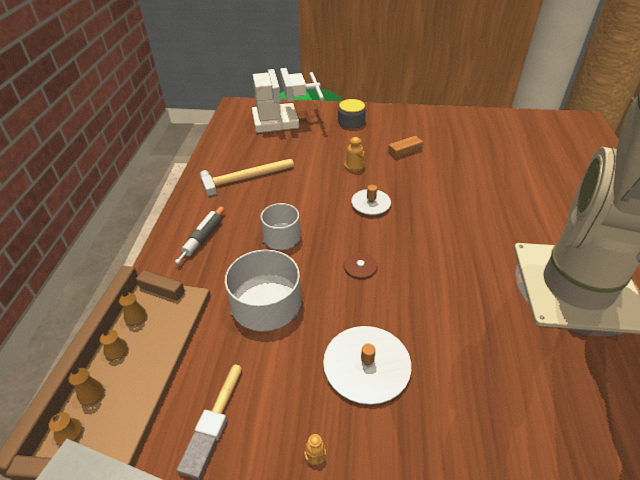

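The top view shows the small figure at about (143,265), the large lid at (218,300), the wide canister at (277,201) and the tall figure at (505,273). The side view agrees: small figure (315,450), lid (367,362), canister (264,290).

```bash
python3 - <<'E'
import numpy as np, cv2
for n,rs in (("top0",dict(fig=(120,245,165,285),knob=(200,285,232,315),lid=(178,260,260,340),can=(238,160,316,242),tall=(480,250,530,295))),
             ("side0",dict(fig=(300,430,332,470),knob=(355,338,380,368),lid=(318,322,416,408),can=(222,248,306,332)))):
    d=np.load(n+".npz"); W=d["W"]
    for k,(a,b,c,e) in rs.items():
        w=W[b:e,a:c].reshape(-1,3); w=w[~np.isnan(w[:,0])]
        lo,hi=dict(fig=(.012,.07),knob=(.052,.07),lid=(.009,.022),can=(.079,.092),tall=(.02,.11))[k]
        q=w[(w[:,2]>lo)&(w[:,2]<hi)]
        if len(q)<5: print(n,k,len(q),w[:,2].max());continue
        (x,y),r=cv2.minEnclosingCircle(q[:,:2].astype(np.float32))
        print(n,k,len(q),"circ",round(x,4),round(y,4),round(r,4),"mean",q.mean(0).round(4),"zmax",q[:,2].max().round(4))
E
```

```text
top0 fig 190 circ 0.5289 0.4115 0.016 mean [0.5284 0.4061 0.0411] zmax 0.0628
top0 knob 113 circ 0.4511 0.2394 0.013 mean [0.4511 0.2387 0.0578] zmax 0.0625
top0 lid 3918 circ 0.4511 0.2397 0.0823 mean [0.4504 0.239  0.0136] zmax 0.021
top0 can 323 circ 0.6699 0.1065 0.0754 mean [0.6745 0.108  0.0828] zmax 0.0891
top0 tall 518 circ 0.5057 -0.4083 0.0258 mean [ 0.5055 -0.3997  0.0653] zmax 0.0993
side0 fig 408 circ 0.5307 0.4163 0.0157 mean [0.5301 0.4197 0.0419] zmax 0.0629
side0 knob 160 circ 0.4523 0.2426 0.0132 mean [0.4523 0.2441 0.0592] zmax 0.0624
side0 lid 5085 circ 0.4514 0.2415 0.083 mean [0.4517 0.2476 0.0151] zmax 0.0205
side0 can 514 circ 0.6708 0.1081 0.0766 mean [0.6697 0.1119 0.0834] zmax 0.0881
```

```bash
cat >> h.py <<'E'
from scipy.spatial.transform import Rotation as R
def go(x,y,z):
    o=manip.get_obs(); r=R.from_quat(o["ee_rot"])
    d=np.array([x,y,z])-o["position"]
    print("t",round(float(o["clock"]),2),"pos",o["position"].round(4),"tool x",r.as_matrix()[:2,0].round(3),"tilt",r.as_matrix()[2,2].round(4),"shift mm",(r.inv().apply(d)*1000).round(1),"F",np.round(o["ft_force"],1),"w",round(float(o["grip_width"]),3),"g",round(float(o["grasp_force"]),1))
E
python3 -c "
from h import *
go(.53,.414,.20)"
```

```text
t 0.1 pos [0.1683 0.6017 0.3032] tool x [-0.963  0.269] tilt -1.0 shift mm [-398.9  -83.2  103.3] F [-0.6 -0.2 -0.1] w 1.003 g 0.0
```

```bash
python3 -m creep '[[[-35,-7,5],0],[[-70,-15,15],0],[[-105,-22,25],0],[[-140,-29,35],0],[[-175,-36,45],0]]'
python3 -m creep '[[[-37,-8,10],0],[[-74,-16,20],0],[[-111,-24,30],0],[[-148,-32,40],0],[[-180,-38,48],0]]'
python3 -m creep '[[[-25,-5,5],0],[[-44,-9,10],0],[[-44,-9,10],0],[[-44,-9,10],0]]'
python3 - <<'E'
from h import *
go(.53,.414,.19)
c=camera("wrist"); save(c,"w1.png"); W=pts(c)
m=(W[...,2]>.025)&(W[...,2]<.075)&(abs(W[...,0]-.53)<.06)&(abs(W[...,1]-.414)<.05)
q=W[m]; print(m.sum()); print(cv2.minEnclosingCircle(q[:,:2].astype(np.float32)),q.mean(0),q[:,2].max())
E
```

```text
clock: 0.52
position: [0.3285, 0.5189, 0.2582]
ee_rot: [0.136, 0.991, -0.0, -0.0]
ft_force: [0.3, 1.2, -0.5]
grip_width: 1.001
grasp_force: 0.0
clock: 0.93
position: [0.4924, 0.4327, 0.2097]
ee_rot: [0.137, 0.991, -0.001, -0.0]
ft_force: [0.1, 0.3, 1.2]
grip_width: 0.998
grasp_force: 0.0
clock: 1.27
position: [0.5309, 0.4132, 0.1999]
ee_rot: [0.137, 0.991, -0.001, -0.0]
ft_force: [-1.2, 0.8, 0.8]
grip_width: 1.001
grasp_force: 0.0
t 1.27 pos [0.5309 0.4132 0.1999] tool x [-0.962  0.272] tilt -1.0 shift mm [1.1 0.5 9.9] F [-1.2  0.8  0.8] w 1.001 g 0.0
1478
((0.5299756526947021, 0.4137434661388397), 0.016037335619330406) [0.52637213 0.41394371 0.04626661] 0.061220103685003774
```

View pics/w1.png

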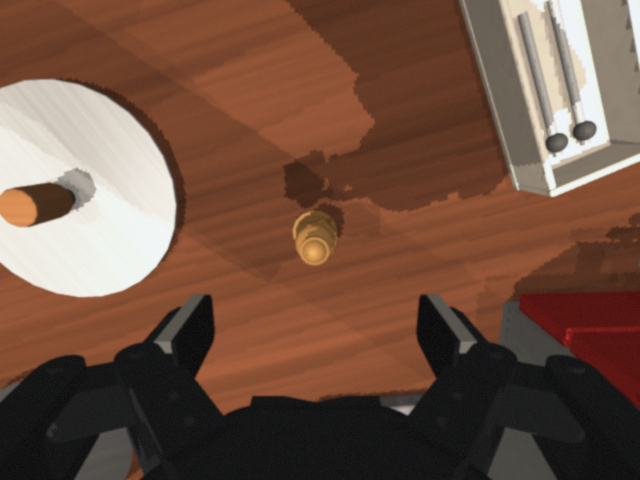

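The wrist view shows the figure at (315,245) between the fingers, measured at (0.530, 0.414), with the lid left and a red box at the lower right. I'll check the clearance to the box before descending.

```bash
python3 - <<'E'
import numpy as np
W=np.load("top0.npz")["W"].reshape(-1,3)
d=np.hypot(W[:,0]-.53,W[:,1]-.414); m=(W[:,2]>.03)&(d>.03); i=np.argsort(np.where(m,d,9))[:4]
print(W[i],d[i])
for c in (W[(d<.2)&(W[:,2]>.08)],): print(len(c), c.max(0) if len(c) else '')
E
python3 -m creep '[[[1,0,30],0],[[1,0,60],0],[[1,0,90],0],[[1,0,114],0],[[1,0,114],0]]'
python3 -m creep '[[[0,0,0],0],[[0,0,0],0]]'
```

```text
[[0.51550308 0.5653425  0.04075414]
 [0.51935439 0.56610276 0.04814333]
 [0.50722705 0.56490875 0.03204299]
 [0.51849206 0.5664055  0.03060086]] [0.15203524 0.15247485 0.15261735 0.15283936]
1514 [0.68761632 0.58778336 0.20330837]
clock: 1.73
position: [0.5255, 0.4144, 0.0816]
ee_rot: [0.135, 0.991, -0.003, -0.003]
ft_force: [-1.3, -0.3, 0.3]
grip_width: 1.0
grasp_force: 0.0
clock: 1.9
position: [0.5294, 0.4161, 0.089]
ee_rot: [0.135, 0.991, 0.001, 0.001]
ft_force: [-0.5, -0.2, 0.5]
grip_width: 0.998
grasp_force: 0.0
```

```bash
python3 -m creep '[[[0,0,0],0],[[0,0,0],0],[[0,0,0],0],[[0,0,0],0],[[0,0,0],0]]' 0 45
python3 -m creep '[[[0,0,0],0],[[0,0,0],0],[[0,0,0],0],[[0,0,0],0],[[0,0,0],0]]'
```

```text
clock: 2.32
position: [0.5295, 0.4147, 0.0877]
ee_rot: [0.136, 0.991, 0.0, 0.0]
ft_force: [-2.9, -2.4, 6.8]
grip_width: 0.315
grasp_force: 44.1
clock: 2.73
position: [0.5296, 0.4148, 0.0877]
ee_rot: [0.136, 0.991, 0.0, 0.0]
ft_force: [-1.8, -1.4, 6.1]
grip_width: 0.315
grasp_force: 45.0
```

```bash
python3 -m creep '[[[0,0,-20],0],[[0,0,-50],0],[[0,0,-85],0],[[0,0,-120],0],[[0,0,-150],0]]'
python3 -m creep '[[[-15,-18,0],0],[[-37,-44,0],0],[[-60,-71,0],0],[[-83,-98,0],0],[[-106,-126,0],0]]'
python3 -m creep '[[[-23,-27,0],0],[[-46,-55,0],0],[[-69,-82,0],0],[[-92,-110,0],0],[[-112,-133,0],0]]'
python3 -m creep '[[[0,0,0],0],[[0,0,0],0],[[0,0,0],0],[[0,0,0],0]]'
python3 - <<'E'
from h import *
go(.670,.107,.24)
c=camera("wrist"); save(c,"w2.png"); W=pts(c).reshape(-1,3)
q=W[(W[:,2]>.079)&(W[:,2]<.09)&(np.hypot(W[:,0]-.67,W[:,1]-.107)<.085)&(np.hypot(W[:,0]-.67,W[:,1]-.107)>.065)]
print(len(q),q.min(0),q.max(0)); A=np.c_[2*q[:,:2],np.ones(len(q))]; s=np.linalg.lstsq(A,(q[:,:2]**2).sum(1),rcond=None)[0]; print(s[:2],np.sqrt(s[2]+s[0]**2+s[1]**2))
E
```

```text
clock: 3.15
position: [0.5292, 0.4146, 0.2389]
ee_rot: [0.136, 0.991, 0.0, 0.0]
ft_force: [0.2, 0.2, -3.0]
grip_width: 0.316
grasp_force: 45.4
clock: 3.57
position: [0.5976, 0.2634, 0.2365]
ee_rot: [0.136, 0.991, -0.0, -0.0]
ft_force: [0.8, 0.3, -3.8]
grip_width: 0.315
grasp_force: 45.4
clock: 3.98
position: [0.6699, 0.1035, 0.2364]
ee_rot: [0.137, 0.991, -0.0, -0.0]
ft_force: [0.7, -0.4, -3.2]
grip_width: 0.314
grasp_force: 45.4
clock: 4.32
position: [0.6689, 0.1083, 0.2365]
ee_rot: [0.135, 0.991, 0.0, -0.001]
ft_force: [1.1, 0.2, -2.8]
grip_width: 0.314
grasp_force: 45.4
t 4.32 pos [0.6689 0.1083 0.2365] tool x [-0.964  0.268] tilt -1.0 shift mm [-1.4 -1.  -3.5] F [ 1.1  0.2 -2.8] w 0.314 g 45.4
2853 [0.59591748 0.03177449 0.07900208] [0.74396242 0.1809647  0.08621982]
[0.67003511 0.10652833] 0.07262426121753407
```

View pics/w2.png

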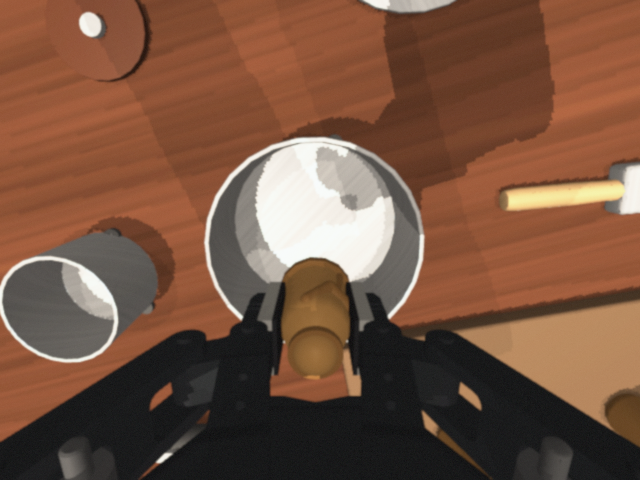

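The figure is held upright at (315,315), over the canister mouth centred at image (315,240), i.e. (0.670, 0.1065). Lowering.

```bash
python3 -m creep '[[[-1,-1,25],0],[[-1,-1,50],0],[[-1,-1,75],0],[[-1,-1,95],0],[[-1,-1,110],0]]'
python3 -m creep '[[[0,0,8],0],[[0,0,14],0],[[0,0,20],0],[[0,0,23],0],[[0,0,23],0]]'
python3 -m creep '[[[0,0,2],0],[[0,0,4],0],[[0,0,6],0],[[0,0,6],0],[[0,0,6],0]]'
python3 -c "
from h import *
go(.67,.1065,.0940)"
```

```text
clock: 4.78
position: [0.6689, 0.1068, 0.1246]
ee_rot: [0.135, 0.991, -0.0, -0.001]
ft_force: [-0.3, -0.0, -3.2]
grip_width: 0.314
grasp_force: 45.4
clock: 5.2
position: [0.6702, 0.1055, 0.1039]
ee_rot: [0.136, 0.991, 0.0, 0.0]
ft_force: [-0.3, 0.0, -3.5]
grip_width: 0.316
grasp_force: 45.4
clock: 5.62
position: [0.6701, 0.1053, 0.0979]
ee_rot: [0.136, 0.991, 0.0, -0.0]
ft_force: [0.7, -1.7, -3.6]
grip_width: 0.317
grasp_force: 45.4
t 5.62 pos [0.6701 0.1053 0.0979] tool x [-0.963  0.269] tilt -1.0 shift mm [0.4 1.1 3.9] F [ 0.7 -1.7 -3.6] w 0.317 g 45.4
```

```bash
python3 -m creep '[[[0,0,1],0],[[0,0,2],0],[[0,0,3],0],[[0,0,3],0],[[0,0,3],0]]'
python3 -m creep '[[[0,0,0.5],0],[[0,0,1],0],[[0,0,1],0],[[0,0,1],0]]'
```

```text
clock: 6.03
position: [0.6701, 0.1054, 0.0948]
ee_rot: [0.136, 0.991, 0.0, -0.0]
ft_force: [0.2, 0.5, -2.6]
grip_width: 0.316
grasp_force: 45.4
clock: 6.37
position: [0.6701, 0.1054, 0.0939]
ee_rot: [0.136, 0.991, 0.0, -0.0]
ft_force: [0.1, 0.2, -3.6]
grip_width: 0.316
grasp_force: 45.4
```

```bash
python3 -m creep '[[[0,0,0.5],0],[[0,0,1],0],[[0,0,1],0],[[0,0,1],0]]'
python3 -m creep '[[[0,0,0.5],0],[[0,0,1],0],[[0,0,1],0],[[0,0,1],0]]'
```

```text
clock: 6.7
position: [0.6702, 0.1054, 0.0937]
ee_rot: [0.136, 0.991, 0.0, 0.0]
ft_force: [-4.2, -0.6, 5.5]
grip_width: 0.313
grasp_force: 46.3
clock: 7.03
position: [0.6703, 0.1054, 0.0937]
ee_rot: [0.136, 0.991, 0.0, 0.0]
ft_force: [-8.2, -1.1, 13.3]
grip_width: 0.314
grasp_force: 47.3
```

```bash
python3 -m creep '[[[0,0,-1],0],[[0,0,-1],0],[[0,0,-1],0]]'
python3 -m creep '[[[0,0,0],0],[[0,0,0],0],[[0,0,0],0],[[0,0,0],0],[[0,0,0],0]]' 0.75
python3 -m creep '[[[0,0,-8],0],[[0,0,-25],0],[[0,0,-55],0],[[0,0,-90],0],[[0,0,-120],0]]'
python3 - <<'E'
from h import *
go(.4515,.2405,.2)
for n in ("wrist","top"):
    c=camera(n); save(c,"a_%s.png"%n); W=pts(c).reshape(-1,3)
    q=W[(W[:,2]>.03)&(W[:,2]<.075)&(np.hypot(W[:,0]-.67,W[:,1]-.1065)<.05)]
    print(n,len(q), q.mean(0) if len(q) else '',q.max(0) if len(q) else '')
E
```

```text
clock: 7.28
position: [0.6704, 0.1054, 0.0937]
ee_rot: [0.136, 0.991, 0.0, 0.0]
ft_force: [-4.0, -0.9, 6.4]
grip_width: 0.317
grasp_force: 46.6
clock: 7.7
position: [0.6702, 0.1054, 0.0928]
ee_rot: [0.136, 0.991, 0.0, 0.0]
ft_force: [0.1, 0.3, 0.2]
grip_width: 0.75
grasp_force: 0.0
clock: 8.12
position: [0.6702, 0.1053, 0.2155]
ee_rot: [0.136, 0.991, 0.0, 0.0]
ft_force: [1.0, 0.7, 1.0]
grip_width: 0.751
grasp_force: 0.0
t 8.12 pos [0.6702 0.1053 0.2155] tool x [-0.963  0.27 ] tilt -1.0 shift mm [247.1  71.3  15.4] F [1.  0.7 1. ] w 0.751 g 0.0
wrist 1382 [0.66788734 0.10654671 0.05206589] [0.68569413 0.12152585 0.06673984]
top 0
```

View pics/a_wrist.png

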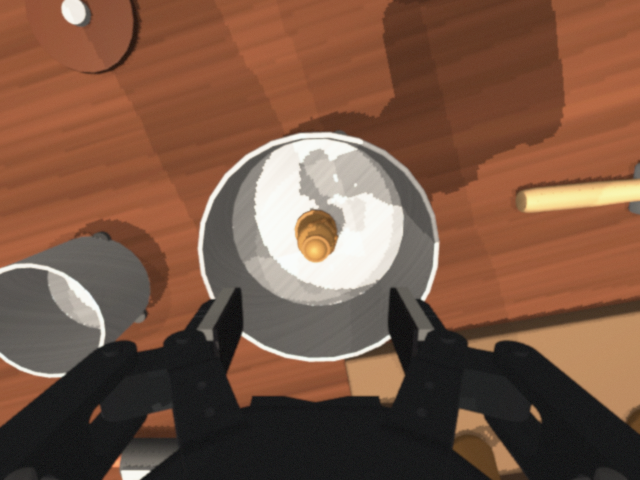

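The wrist view shows the figure standing upright in the middle of the canister, head at (316,248), top at z = 0.066 as it should be. Next is the lid.

```bash
python3 -m creep '[[[20,6,0],0],[[55,16,0],0],[[90,26,0],0],[[125,36,0],0],[[155,45,0],0]]' 0.8
python3 -m creep '[[[30,8,5],0],[[60,17,10],0],[[80,23,15],0],[[92,26,15],0],[[92,26,15],0]]'
python3 -m creep '[[[0,0,0],0],[[0,0,0],0],[[0,0,0],0]]'
python3 - <<'E'
from h import *
c=camera("wrist"); save(c,"w3.png"); W=pts(c).reshape(-1,3)
q=W[(W[:,2]>.053)&(W[:,2]<.066)&(np.hypot(W[:,0]-.4515,W[:,1]-.2405)<.03)]
x,r=cv2.minEnclosingCircle(q[:,:2].astype(np.float32)); print(len(q),x,r)
go(*x,.098)
E
```

```text
clock: 8.63
position: [0.5309, 0.1916, 0.2131]
ee_rot: [0.136, 0.991, 0.0, -0.0]
ft_force: [0.7, 0.3, 0.4]
grip_width: 0.803
grasp_force: 0.0
clock: 9.05
position: [0.4495, 0.2419, 0.1981]
ee_rot: [0.134, 0.991, 0.0, -0.0]
ft_force: [0.9, 0.5, 1.1]
grip_width: 0.802
grasp_force: 0.0
clock: 9.3
position: [0.4527, 0.2393, 0.1982]
ee_rot: [0.137, 0.991, 0.0, 0.0]
ft_force: [0.8, -0.2, 0.6]
grip_width: 0.796
grasp_force: 0.0
1178 (0.4509660601615906, 0.24017521739006042) 0.012946413829922676
t 9.35 pos [0.4525 0.2394 0.1981] tool x [-0.962  0.271] tilt -1.0 shift mm [  1.7   0.3 100.1] F [-1.2  0.   0.5] w 0.798 g 0.0
```

```bash
python3 -m creep '[[[1,0,25],0],[[1,0,50],0],[[1,0,70],0],[[1,0,85],0],[[1,0,92],0]]'
python3 -m creep '[[[0,0,5],0],[[0,0,8],0],[[0,0,8],0],[[0,0,8],0],[[0,0,8],0]]'
python3 -m creep '[[[0,0,0],0],[[0,0,0],0],[[0,0,0],0],[[0,0,0],0],[[0,0,0],0]]' 0 70
python3 -m creep '[[[0,0,0],0],[[0,0,0],0],[[0,0,0],0],[[0,0,0],0],[[0,0,0],0]]'
```

```text
clock: 9.77
position: [0.4502, 0.2395, 0.1038]
ee_rot: [0.137, 0.991, -0.001, -0.001]
ft_force: [-0.2, 0.3, -0.9]
grip_width: 0.8
grasp_force: 0.0
clock: 10.18
position: [0.4509, 0.2408, 0.0987]
ee_rot: [0.136, 0.991, 0.001, 0.001]
ft_force: [-0.1, 0.3, 0.9]
grip_width: 0.798
grasp_force: 0.0
clock: 10.6
position: [0.4506, 0.2407, 0.0984]
ee_rot: [0.136, 0.991, 0.0, 0.0]
ft_force: [-0.6, -0.4, 5.3]
grip_width: 0.282
grasp_force: 68.4
clock: 11.02
position: [0.4506, 0.2408, 0.0984]
ee_rot: [0.136, 0.991, 0.0, 0.0]
ft_force: [-1.9, -0.5, 5.6]
grip_width: 0.285
grasp_force: 68.4
```

```bash
python3 -m creep '[[[0,0,-10],0],[[0,0,-35],0],[[0,0,-70],0],[[0,0,-105],0],[[0,0,-130],0]]'
python3 -m creep '[[[-15,-4,0],0],[[-40,-11,0],0],[[-70,-20,0],0],[[-100,-28,0],0],[[-130,-37,0],0]]'
python3 -m creep '[[[-30,-8,0],0],[[-60,-17,0],0],[[-85,-24,0],0],[[-105,-30,0],0],[[-117,-33,0],0]]'
python3 -m creep '[[[0,0,0],0],[[0,0,0],0],[[0,0,0],0],[[0,0,0],0],[[0,0,0],0]]'
python3 - <<'E'
from h import *
go(.670,.1065,.18)
for n in ("top","side"):
    c=camera(n); save(c,"b_%s.png"%n); W=pts(c); z=W[...,2]
    px=c["pixels"].astype(int); white=(px.min(-1)>110)
    m=white&(z>.115)&(z<.155)&(np.hypot(W[...,0]-.67,W[...,1]-.1065)<.11)
    q=W[m]; print(n,len(q))
    if len(q)>20:
        print(cv2.minEnclosingCircle(q[:,:2].astype(np.float32)),q.mean(0))
        A=np.c_[q[:,:2]-[.67,.1065],np.ones(len(q))]; print("plane",np.linalg.lstsq(A,q[:,2],rcond=None)[0])
E
```

```text
clock: 11.43
position: [0.4506, 0.2405, 0.2311]
ee_rot: [0.136, 0.991, 0.001, 0.001]
ft_force: [1.3, 0.6, -3.4]
grip_width: 0.288
grasp_force: 69.1
clock: 11.85
position: [0.5664, 0.1691, 0.2282]
ee_rot: [0.136, 0.991, -0.0, -0.0]
ft_force: [-0.1, 0.7, -4.1]
grip_width: 0.285
grasp_force: 69.4
clock: 12.27
position: [0.6707, 0.1041, 0.2275]
ee_rot: [0.137, 0.991, -0.001, -0.0]
ft_force: [-0.5, 0.4, -3.9]
grip_width: 0.283
grasp_force: 69.4
clock: 12.68
position: [0.6689, 0.1075, 0.2281]
ee_rot: [0.135, 0.991, 0.0, -0.0]
ft_force: [0.8, 1.0, -3.1]
grip_width: 0.281
grasp_force: 69.4
t 12.68 pos [0.6689 0.1075 0.2281] tool x [-0.963  0.268] tilt -1.0 shift mm [-1.4 -0.7 48.1] F [ 0.8  1.  -3.1] w 0.281 g 69.4
top 748
((0.6742892265319824, 0.06191708892583847), 0.06766995042562485) [0.67496735 0.04666809 0.14304533]
plane [-0.00269532 -0.00455987  0.1427859 ]
side 3351
((0.6698983311653137, 0.10838723182678223), 0.08274335414171219) [0.66475277 0.1236186  0.14457594]
plane [-9.60531920e-05 -1.27790297e-03  1.44597316e-01]
```

View pics/b_side.png

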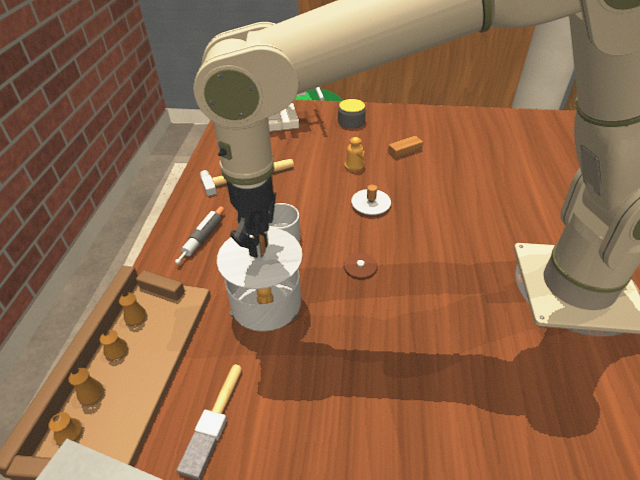

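The side view shows the lid held level at (260,257) above the canister, with the figure upright inside (265,295). By measurement it is level and centred within about 1 mm. Lowering now.

```bash
python3 -m creep '[[[0,0,10],0],[[0,0,22],0],[[0,0,32],0],[[0,0,38],0],[[0,0,38],0]]'
python3 -m creep '[[[0,0,3],0],[[0,0,6],0],[[0,0,9],0],[[0,0,10],0],[[0,0,10],0]]'
python3 -m creep '[[[0,0,2],0],[[0,0,4],0],[[0,0,6],0],[[0,0,6],0],[[0,0,6],0]]'
python3 -c "
from h import *
go(.67,.1065,.1724)"
```

```text
clock: 13.2
position: [0.6684, 0.1065, 0.1871]
ee_rot: [0.136, 0.991, -0.001, -0.002]
ft_force: [-0.7, -0.2, -3.5]
grip_width: 0.284
grasp_force: 69.4
clock: 13.62
position: [0.6694, 0.1066, 0.1797]
ee_rot: [0.136, 0.991, 0.0, -0.0]
ft_force: [0.1, -0.2, -3.8]
grip_width: 0.285
grasp_force: 69.4
clock: 14.03
position: [0.6694, 0.1066, 0.1737]
ee_rot: [0.136, 0.991, -0.0, -0.0]
ft_force: [-0.0, -0.6, -2.9]
grip_width: 0.285
grasp_force: 69.4
t 14.03 pos [0.6694 0.1066 0.1737] tool x [-0.963  0.269] tilt -1.0 shift mm [-0.6  0.1  1.3] F [-0.  -0.6 -2.9] w 0.285 g 69.4
```

```bash
python3 -m creep '[[[0,0,0.5],0],[[0,0,1],0],[[0,0,1],0],[[0,0,1],0]]'
python3 -m creep '[[[0,0,0.5],0],[[0,0,1],0],[[0,0,1],0],[[0,0,1],0]]'
```

```text
clock: 14.37
position: [0.6695, 0.1066, 0.1729]
ee_rot: [0.136, 0.991, 0.0, 0.0]
ft_force: [-0.1, 0.9, -3.1]
grip_width: 0.291
grasp_force: 69.4
clock: 14.7
position: [0.6695, 0.1066, 0.1725]
ee_rot: [0.136, 0.991, 0.0, 0.0]
ft_force: [-3.7, -0.9, 4.3]
grip_width: 0.284
grasp_force: 69.8
```

Contact came at the expected height (0.1725). I'll hold, release, then retreat.

```bash
python3 -m creep '[[[0,0,0],0],[[0,0,0],0],[[0,0,0],0]]'
python3 -m creep '[[[0,0,0],0],[[0,0,0],0],[[0,0,0],0],[[0,0,0],0],[[0,0,0],0]]' 0.8
python3 -m creep '[[[0,0,-5],0],[[0,0,-20],0],[[0,0,-50],0],[[0,0,-85],0],[[0,0,-110],0]]'
python3 -m creep '[[[20,0,0],0],[[50,0,0],0],[[85,0,0],0],[[120,0,0],0],[[145,0,0],0]]'
python3 -m creep '[[[0,0,0],0],[[0,0,0],0],[[0,0,0],0],[[0,0,0],0]]'
python3 - <<'E'
from h import *
for n in ("top","side"):
    c=camera(n); save(c,"c_%s.png"%n); W=pts(c); z=W[...,2]; d=np.hypot(W[...,0]-.67,W[...,1]-.1065)
    q=W[(z>.08)&(z<.096)&(d<.09)]; k=W[(z>.123)&(z<.14)&(d<.04)]
    for a in (q,k):
        if len(a)>20: print(n,len(a),cv2.minEnclosingCircle(a[:,:2].astype(np.float32)),a.mean(0))
    A=np.c_[q[:,:2],np.ones(len(q))]; print("plane",np.linalg.lstsq(A,q[:,2],rcond=None)[0][:2])
go(.67,.1065,.2)
E
```

```text
clock: 14.95
position: [0.6695, 0.1066, 0.1725]
ee_rot: [0.136, 0.991, 0.0, 0.0]
ft_force: [-5.2, -1.3, 6.1]
grip_width: 0.284
grasp_force: 69.9
clock: 15.37
position: [0.6695, 0.1066, 0.1718]
ee_rot: [0.136, 0.991, 0.0, 0.0]
ft_force: [-0.5, 0.3, -0.7]
grip_width: 0.799
grasp_force: 0.0
clock: 15.78
position: [0.6698, 0.1065, 0.2852]
ee_rot: [0.136, 0.991, 0.0, 0.001]
ft_force: [1.1, 0.7, 0.5]
grip_width: 0.8
grasp_force: 0.0
clock: 16.2
position: [0.5274, 0.1465, 0.2823]
ee_rot: [0.135, 0.991, 0.0, -0.0]
ft_force: [0.9, 0.1, 0.2]
grip_width: 0.803
grasp_force: 0.0
clock: 16.53
position: [0.5307, 0.1451, 0.2821]
ee_rot: [0.137, 0.991, -0.0, 0.0]
ft_force: [0.2, -0.2, 0.1]
grip_width: 0.801
grasp_force: 0.0
top 3870 ((0.6704679131507874, 0.1053069606423378), 0.08231818675994873) [0.670635   0.10019064 0.08730989]
top 123 ((0.6695979833602905, 0.10514937341213226), 0.01288794819265604) [0.66895028 0.10504529 0.1312778 ]
plane [-0.00179956 -0.00131708]
side 3705 ((0.6713281869888306, 0.10744760930538177), 0.08304792642593384) [0.66959844 0.11447677 0.08900769]
side 139 ((0.6703435182571411, 0.10906241834163666), 0.01345825009047985) [0.67009862 0.11086709 0.13166232]
plane [0.00018368 0.00170793]
t 16.63 pos [0.5306 0.1451 0.2817] tool x [-0.963  0.271] tilt -1.0 shift mm [-144.7    0.6   81.7] F [ 0.5  0.6 -0.4] w 0.797 g 0.0
```

View pics/c_side.png

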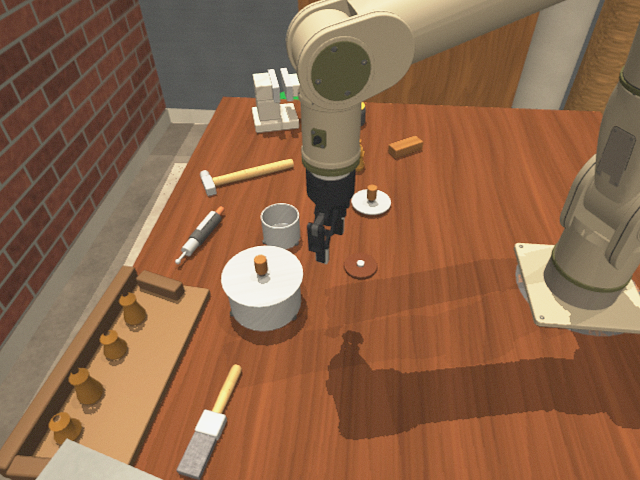

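The lid sits flat on the canister (262,283), the knob within 2 mm of the axis, and the gripper is clear.

```bash
python3 -c "
from workcell import manip
print(manip.hand_in())"
```

```text
the job is handed in; nothing more can be done
None
```

I handed the job in at about 17 s: the small figure stands in the wide canister, the large lid is flat on its rim within about 2 mm of centre, and the arm never went near the taller figure; no verdict was returned.

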